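# Cover everything on the kitchen shelf for the night

## Robot

A 6-joint arm with a two-finger parallel gripper is mounted at the origin on the work surface. World frame = base frame: x ahead of the robot, y to its left, z up, the work surface at z = 0. Lengths are in m, angles in degrees, forces in N, time in s.
With the tool pointing down it reaches from about 0.4 to 0.825 m from the base axis. Payload 7 kg.
Tool frame: the origin (TCP) lies midway between the tips of the shut fingers; the grasp point (between the pads) lies 19 mm behind it; z points along the fingers, y is the line along which they close (so a half turn about z gives the same grasp; the last joint's range is limited). The gripper opens to 88 mm and grips with 3 to 60 N. Pads are 19 mm wide; open, the fingers measure 130 mm over their backs; the gripper's body (78 mm by 193 mm) begins 47 mm behind the grasp point.
Start: joints at [-47.55, 20.546, 0.682, 0, -70.136, -16.507], TCP at [0.295, -0.607, 0.227] pointing down, gripper open.
Joint ranges: [-176.03, 176.03], [-82.01, 121.73], [-58.28, 71.71], [-173.87, 95.51], [-174.79, -0.11], [-173.66, 173.66]. Speed limits (degrees/s): [136.94, 136.94, 172.46, 180, 180, 180].

## Interface

Orientations are given as [roll, pitch, yaw] about the fixed x, y, z axes, in that order (R = Rz(yaw) Ry(pitch) Rx(roll)).
In Python, from plant import r gives the robot as it stands.
- The arm moves only by the tool drive_tool, never from a script. Its argument "commands" is a list of rows, each an object of numbers: "hand": the closure, from 0 (fully open) to 1 (shut); "tx", "ty", "tz": the shift along the world's x, y, z scaled (see below); "turn": the turn about the world's z scaled (see below). A call has 1 to 10 rows; each row is the pose to reach, as a shift and turn from the pose commanded when the call began; what a row does not reach only later rows make up. The controller multiplies each number of a shift by 0.6 m and each number of a turn by 90 degrees. A row lasts 1/10 s, in which the tool goes at most 50 mm and 8.59 degrees, less where a joint would pass 70% of its speed; a pose out of reach is approached as far as the arm can. A call with a number of a shift or a turn outside -1 to 1 is refused whole. A call with a gripper value outside its range is refused whole. The fingers move at their own pace and stop on an object; "grip_force" is the grip in N (left out, the last holds). Time passes only in rows, so rows that repeat a pose let the fingers close. It gives the time, the measured TCP pose, the force, the opening and the grip force at its end, in the units of the state.
- r.get_state(): the state, without advancing time (a new reading comes with each control period).
- r.capture(name): name is "side" or "top"; returns a dict with "frame" (384x512x3 uint8, red, green, blue), "fx", "fy", "cx", "cy" (pixels), "D" ([k1, k2, p1, p2, k3] as OpenCV has them; the pictures are not rectified), "world_from_camera" (4x4, takes a point from camera to world coordinates). Camera axes: x right, y down, z forward; pixel columns grow to the right and rows downward; lengths in m; the calibration is good to about 2 mm. A picture is of the moment at which its call begins. There is no depth.
- r.close_job(): hands the job in; it is judged then, once.
Trained networks look in the newest picture that a camera, given by its name, has taken for a name from the list of things; names that differ only in an ending like _2 or _b are one class to them, and where a whole thing is asked for, a point or a joint stands for the part that bears it (a point fixed in the world has none). Each returns a list of dicts, best first, with "score" (0 to 1); they miss things now and then, are a little off and sometimes report something else, mostly with a low value. They report only what shows in the picture. A call takes as long as a camera call. They do not tell look-alikes from the thing itself.
- r.trace(label, camera): "pixels" (384x512 bool, what is visible of it) and "extent" ([left, top, right, bottom] in pixels, round what is visible of it).
The state is a dict: "time_s": time; "joints": joint angles; "qd": joint speeds; "joint_torque": joint torques, N m; "tcp_pos": TCP position; "eef_rot": TCP orientation; "contact_force": force on the tool from outside, world axes, zero at the start; "moment": the same for the moment, N m; "gripper_width": finger opening in m; "gripper_force": force on a finger pad.
Only numpy, scipy, OpenCV 4.12 (cv2) and the standard library are available. Lean on these libraries where they do the work, as an engineer would, in place of code of your own. Each camera call takes 0.05 s, during which the arm holds its last target. There are 200 camera calls.

## Task

Cover the food on the shelf for the night: put each of the three lids on the vessel it fits (the orange one on the glass bowl, the steel one on the steel pot, the ceramic one on the pickle jar) and put the whistle over the vent pipe of the pressure cooker, each seated fully home, level and centred, and set down gently rather than dropped. Leave the vessels, the tumbler and the spice jar standing where they are.

Things in the scene. Friction and masses are not known exactly. Their poses are not given: they have to be found in the camera images.
- whistle_mid (a point): stainless steel cooker whistle (vent weight), upright, 52 mm tall: a steel cylinder 36 mm across up to 30 mm height, then a narrow neck and a black cap 28 mm across. From below a round bore 22 mm wide, 22 mm deep, which goes over the vent pipe. Point: its centre, on the axis, 26 mm above its lower end; z: its axis, up. 80 g
- orange_lid_knob (a point): flat round lid of stiff orange silicone, 140 mm across, orange knob in the middle. Lies knob up; point: knob's centre, half-way up; z: its axis, up. From below: a plug 92 mm across, 8 mm deep, that goes inside the vessel's mouth; a flange 140 mm across, 6 mm thick, that lies on the rim; a round knob 26 mm across, 28 mm tall. The point is 20 mm above the flange's underside. 110 g
- steel_lid_knob (a point): flat round stainless steel lid, 116 mm across, black knob in the middle. Lies knob up; point: knob's centre, half-way up; z: its axis, up. From below: a plug 76 mm across, 8 mm deep, that goes inside the vessel's mouth; a flange 116 mm across, 4 mm thick, that lies on the rim; a round knob 24 mm across, 28 mm tall. The point is 18 mm above the flange's underside. 90 g
- jar_lid_knob (a point): round brown ceramic lid, 80 mm across, cream knob in the middle. Lies knob up; point: knob's centre, half-way up; z: its axis, up. From below: a plug 42 mm across, 8 mm deep, that goes inside the vessel's mouth; a flange 80 mm across, 6 mm thick, that lies on the rim; a round knob 22 mm across, 26 mm tall. The point is 19 mm above the flange's underside. 100 g
- vent_tip (a point): closed pressure cooker, steel, 166 mm across, lid 180 mm across, long black handle away from the robot (to 228 mm from the middle), 1.6 kg, loose. Point: top of the thin brass vent pipe (8 mm thick, 18 mm tall, top 148 mm above the shelf) in the middle of the lid. The whistle's lower end seats on the flat round the pipe's foot, its centre then 8 mm above this point
- bowl_rim (a point): clear glass bowl with green drumstick pieces in it, 120 mm across the rim, 112 mm inside, 66 mm tall, 0.42 kg, loose. The point is the centre of its open mouth at rim height
- pot_rim (a point): open stainless steel pot with three eggs in it, straight sides, 98 mm across, 92 mm inside, 72 mm tall, 0.38 kg, loose. The point is the centre of its open mouth at rim height
- jar_mouth (a point): ceramic pickle jar, cream below and brown above, belly 94 mm across, round mouth 68 mm across outside and 58 mm inside, 105 mm tall, 0.65 kg, loose. The point is the centre of its open mouth at rim height
- tumbler_mid (a point): empty steel tumbler, 56 mm across the top, 68 mm tall, standing among the other things; to be left alone. The point is its centre, half-way up
- spice_jar_mid (a point): small clear spice jar with yellow contents and a red cap, 47 mm across, 60 mm tall; to be left alone. The point is its centre, half-way up
Not all that is in view belongs to the job. What is shaped like the part that bears jar_lid_knob but turquoise is not meant.

How it is judged:
By the outcome, as a careful person would: the job done as asked, in the order asked, and still so for the second after the job is handed in, with the robot touching nothing.
It also fails if it takes over 118 s, if anything falls off the work surface, if the arm or the gripper's body presses on something with over 40 N, if the wrist force passes 120 N, or if a joint passes its speed limit or range.

## Working session

There is one attempt and no reset: what is moved stays moved. The work goes in short steps, Python scripts to look and compute and a tool call to move; the robot and the scene stay as the last step left them, time stands still between calls to the robot, and variables do not carry over. Pictures are saved under pics/ and viewed, at most 14 in all, crops included, and the job is handed in when it is done.

Besides the shell and the picture viewer there is one more tool, called after ">>>" in YAML: its name, and indented under it one key for each argument. drive_tool: Moves the arm, as the interface text tells. Its arguments: {"type":"object","properties":{"commands":{"type":"array"},"grip_force":{"type":"number"}},"required":["commands"]}

```bash
ls; mkdir -p pics
cat > h.py <<'E'
import numpy as np,cv2
from plant import r
def cap(n):
    c=r.capture(n); c['K']=np.array([[c['fx'],0,c['cx']],[0,c['fy'],c['cy']],[0,0,1.]]); c['D']=np.array(c['D'],float); c['T']=np.array(c['world_from_camera']); return c
def ray(c,uv):
    p=cv2.undistortPoints(np.array([[uv]],float),c['K'],c['D'])[0,0]
    return c['T'][:3,3],c['T'][:3,:3]@np.array([p[0],p[1],1])
def atz(c,uv,z):
    o,d=ray(c,uv); return o+d*(z-o[2])/d[2]
def proj(c,P):
    T=np.linalg.inv(c['T']); rv=cv2.Rodrigues(T[:3,:3])[0]
    return cv2.projectPoints(np.array(P,float).reshape(-1,1,3),rv,T[:3,3],c['K'],c['D'])[0][:,0]
def save(c,n,box=None,s=1):
    f=c['frame'][...,::-1]
    if box: f=f[box[1]:box[3],box[0]:box[2]]
    cv2.imwrite('pics/'+n,cv2.resize(f,None,fx=s,fy=s,interpolation=cv2.INTER_CUBIC))
E
python3 - <<'E'
from h import *
for n in ['top','side']:
    c=cap(n); save(c,n+'0.png',s=1.5)
    print(n,c['T'].round(3).tolist(),c['fx'])
    for l in "whistle_mid orange_lid_knob steel_lid_knob jar_lid_knob vent_tip bowl_rim pot_rim jar_mouth tumbler_mid spice_jar_mid".split():
        for d in r.trace(l,n)[:3]:
            ys,xs=np.nonzero(d['pixels']); print(l,round(d['score'],2),[int(v) for v in d['extent']],(xs.mean().round(1),ys.mean().round(1)),len(xs))
print(r.get_state())
E
```

```text
pics
top [[0.036, -0.976, 0.215, 0.241], [-0.999, -0.034, 0.011, -0.057], [-0.003, -0.216, -0.976, 1.335], [0.0, 0.0, 0.0, 1.0]] 437.2104520490768
whistle_mid 0.7 [144, 234, 160, 244] (np.float64(153.0), np.float64(238.6)) 142
orange_lid_knob 0.62 [305, 218, 355, 263] (np.float64(330.1), np.float64(241.5)) 1704
orange_lid_knob 0.2 [146, 233, 159, 244] (np.float64(152.6), np.float64(238.3)) 141
steel_lid_knob 0.91 [196, 207, 236, 245] (np.float64(215.4), np.float64(224.7)) 1148
jar_lid_knob 0.92 [375, 235, 399, 256] (np.float64(384.7), np.float64(243.4)) 416
jar_lid_knob 0.9 [254, 212, 281, 237] (np.float64(266.7), np.float64(224.3)) 509
vent_tip 0.8 [102, 83, 172, 191] (np.float64(138.1), np.float64(151.6)) 3642
bowl_rim 0.94 [261, 133, 299, 170] (np.float64(280.2), np.float64(151.3)) 1200
pot_rim 0.63 [329, 159, 364, 196] (np.float64(346.3), np.float64(175.8)) 978
jar_mouth 0.63 [195, 133, 226, 167] (np.float64(211.5), np.float64(150.6)) 853
tumbler_mid 0.71 [263, 136, 301, 170] (np.float64(280.1), np.float64(151.0)) 1150
tumbler_mid 0.51 [233, 179, 249, 198] (np.float64(240.6), np.
[... 1211 characters left out ...]
(203.6)) 341
{'time_s': 1.1, 'joints': array([-4.75515491e+01,  2.05433310e+01,  6.82185112e-01,  9.40718708e-04,
       -7.01375176e+01, -1.65064199e+01]), 'qd': array([-0.10098704, -0.07741198,  0.06618475, -0.02030229,  0.0796842 ,
        0.05998279]), 'joint_torque': array([-5.78630497e-04, -5.82395661e+01,  2.93306977e+01,  7.00243458e+00,
        1.25147699e-02, -1.24869706e-05]), 'tcp_pos': array([ 0.29524491, -0.60697354,  0.22660014]), 'eef_rot': array([-1.79998467e+02, -4.68576394e-04, -1.54057649e+02]), 'contact_force': array([-0.20527572, -0.05768096,  0.48101282]), 'moment': array([0.06753395, 0.00383626, 0.00738216]), 'gripper_force': 0.0, 'gripper_width': 0.08782570400009362}
```

View pics/top0.png

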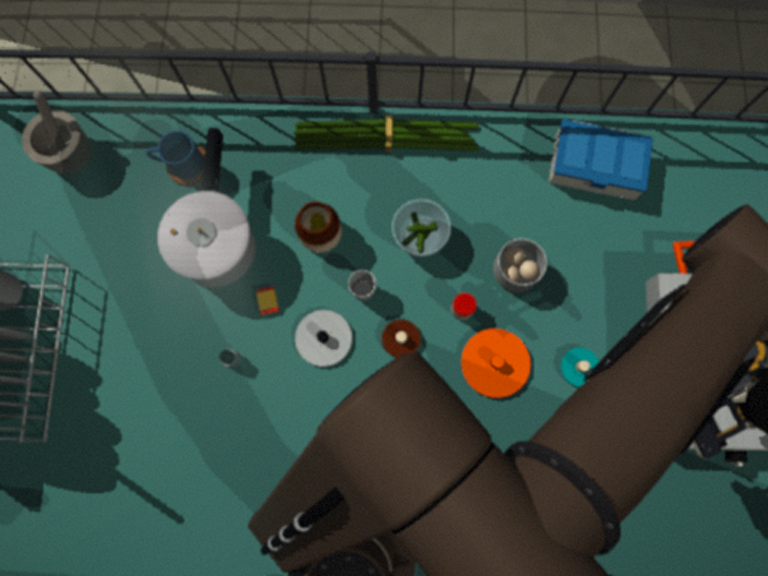

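View pics/side0.png

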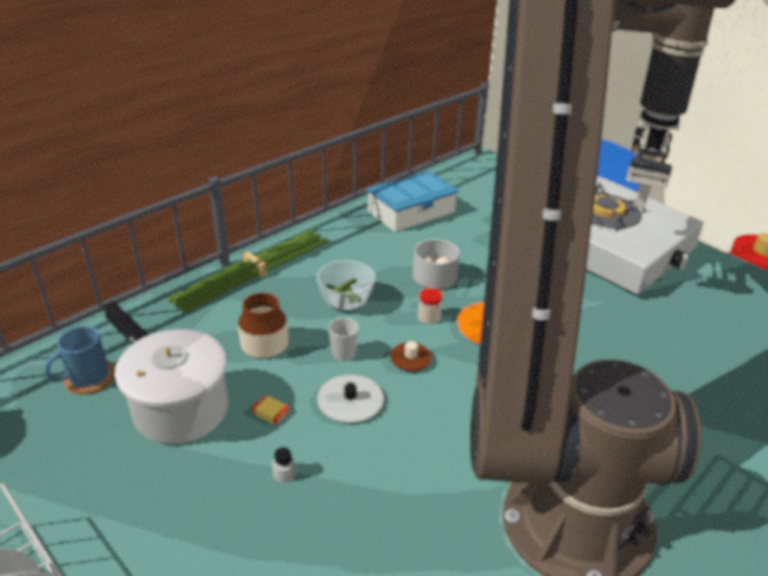

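The top view shows the orange lid at (330,241), the steel lid at (215,225), the whistle at (153,239), the bowl at (280,151), the pot at (346,176), the jar at (211,150) and the vent pipe at about (134,155). A small safety valve sits left of the pipe at (116,155).

Two things could be the jar lid: the brown one at (267,224) and the turquoise one at (385,243). The brown one fits the description, as its flange is brown and its knob cream. I'll fit the positions and check them in a crop.

```bash
cat > fit.py <<'E'
from h import *
from scipy.optimize import least_squares
# rings (radius,z) of each thing standing on the shelf
def lid(R,t,kr,kh): return [(R,8),(R,8+t),(kr,8+t),(kr,8+t+kh)]
M=dict(orange_lid_knob=lid(70,6,13,28),steel_lid_knob=lid(58,4,12,28),jar_lid_knob=lid(40,6,11,26),
 whistle_mid=[(18,0),(18,30),(14,38),(14,52)],bowl_rim=[(60,66),(35,0)],pot_rim=[(49,72),(49,0)],jar_mouth=[(34,105),(34,92),(47,65),(47,20),(40,0)],
 tumbler_mid=[(28,68),(22,0)],spice_jar_mid=[(23.5,60),(23.5,0)])
a=np.linspace(0,2*np.pi,48)
def hull(c,m,x,y,dz=0):
    P=np.vstack([np.c_[x+R*1e-3*np.cos(a),y+R*1e-3*np.sin(a),0*a+z*1e-3+dz] for R,z in m])
    return cv2.convexHull(proj(c,P).astype(np.float32))[:,0]
def feats(h):
    m=cv2.moments(h); return np.array([m['m10']/m['m00'],m['m01']/m['m00']])
def fit(c,name,mask,dz=0):
    ks,_=cv2.findContours(mask.astype(np.uint8),cv2.RETR_EXTERNAL,cv2.CHAIN_APPROX_NONE)
    k=cv2.convexHull(max(ks,key=cv2.contourArea))[:,0].astype(np.float32)
    t=feats(k); p0=atz(c,t,.03)[:2]
    s=least_squares(lambda p:feats(hull(c,M[name],*p,dz))-t,p0,diff_step=1e-4)
    h=hull(c,M[name],*s.x,dz); return s.x,h,cv2.contourArea(k)/cv2.contourArea(h)
E
python3 - <<'E'
from fit import *
for n in ['top','side']:
    c=cap(n); im=cv2.resize(c['frame'][...,::-1],None,fx=4,fy=4,interpolation=cv2.INTER_CUBIC)
    for l in M:
        for d in r.trace(l,n)[:2]:
            x,h,q=fit(c,l,d['pixels']); print(n,l,round(d['score'],2),x.round(4),'area ratio',round(q,2))
            if q>.6: cv2.polylines(im,[((h+.5)*4).astype(int)],True,(255,0,255),1)
    if n=='top':
        for uv in [(134,155),(116,155)]: print('vent',uv,atz(c,uv,.148))
        im=im[4*70:4*270,4*90:4*410]; im=cv2.resize(im,(800,500),interpolation=cv2.INTER_AREA)
    else: im=cv2.resize(im[4*140:4*340,4*60:4*330],(800,592),interpolation=cv2.INTER_AREA); print('vent',atz(c,(113,233),.148))
    cv2.imwrite(f'pics/{n}1.png',im)
E
```

```text
top orange_lid_knob 0.83 [ 0.3896 -0.2663] area ratio 0.93
top orange_lid_knob 0.19 [ 0.5039 -0.2014] area ratio 0.13
top steel_lid_knob 0.58 [0.429  0.0854] area ratio 0.91
top jar_lid_knob 0.85 [ 0.3901 -0.4339] area ratio 0.71
top jar_lid_knob 0.79 [ 0.434 -0.073] area ratio 0.89
top bowl_rim 0.56 [ 0.6532 -0.1076] area ratio 1.02
top pot_rim 0.92 [ 0.5878 -0.3111] area ratio 0.99
top pot_rim 0.22 [0.6624 0.3353] area ratio 4.24
top jar_mouth 0.62 [0.6533 0.1059] area ratio 0.97
top tumbler_mid 0.8 [0.5331 0.0082] area ratio 0.86
top spice_jar_mid 0.67 [ 0.4996 -0.1974] area ratio 0.92
vent (134, 155) [0.60080143 0.31240974 0.148     ]
vent (116, 155) [0.59915596 0.36435066 0.148     ]
side orange_lid_knob 0.71 [ 0.4251 -0.2457] area ratio 0.28
side steel_lid_knob 0.6 [0.4297 0.0803] area ratio 0.94
side jar_lid_knob 0.69 [ 0.4339 -0.0772] area ratio 0.93
side whistle_mid 0.69 [0.3802 0.2672] area ratio 0.89
side bowl_rim 0.75 [ 0.6561 -0.1091] area ratio 0.97
side pot_rim 0.6 [ 0.5914 -0.3175] area ratio 0.9
side jar_mouth 0.97 [0.6565 0.0998] area ratio 0.94
side tumbler_mid 0.77 [0.5339 0.0049] area ratio 0.9
side spice_jar_mid 0.9 [ 0.5011 -0.2017] area ratio 0.92
vent [0.6028126  0.31583515 0.148     ]
```

View pics/top1.png

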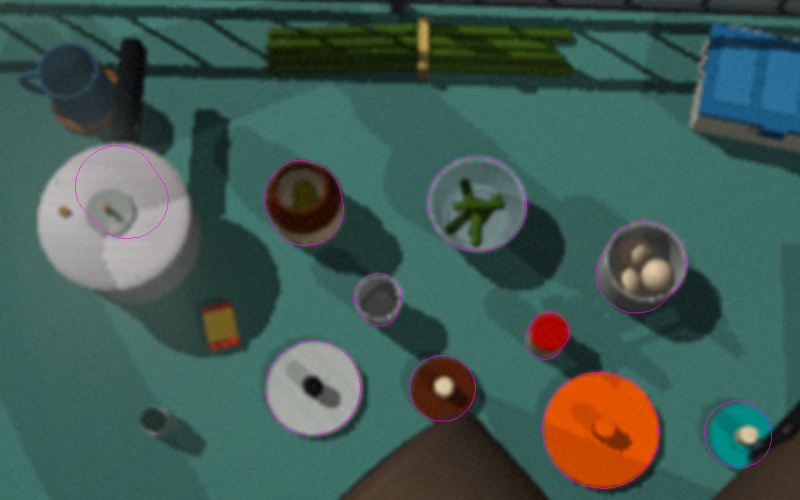

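View pics/side1.png

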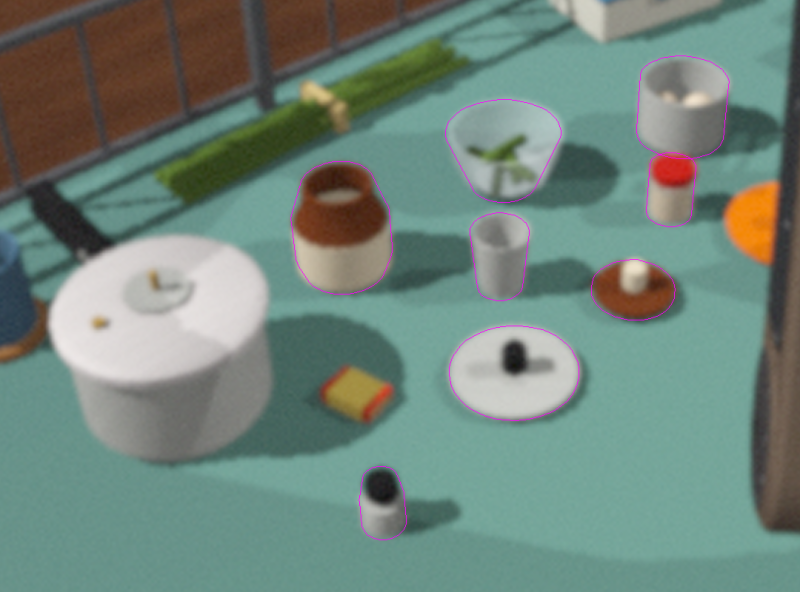

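The crop settles it: the brown lid with the cream knob at top (267,224) is the jar lid, and the turquoise one at (385,243) is a decoy. The fitted outlines match the objects. I'll start with the orange lid.

>>> drive_tool:
  commands:
    - {"tx":0.158,"ty":0.565,"tz":-0.178,"hand":0.4}
    - {"tx":0.158,"ty":0.565,"tz":-0.178,"hand":0.4}
    - {"tx":0.158,"ty":0.565,"tz":-0.178,"hand":0.4}
    - {"tx":0.158,"ty":0.565,"tz":-0.178,"hand":0.4}
    - {"tx":0.158,"ty":0.565,"tz":-0.178,"hand":0.4}
    - {"tx":0.158,"ty":0.565,"tz":-0.178,"hand":0.4}
    - {"tx":0.158,"ty":0.565,"tz":-0.178,"hand":0.4}
    - {"tx":0.158,"ty":0.565,"tz":-0.178,"hand":0.4}
    - {"tx":0.158,"ty":0.565,"tz":-0.178,"hand":0.4}
    - {"tx":0.158,"ty":0.565,"tz":-0.178,"hand":0.4}
  grip_force: 20

```text
invalid input
```

Run:
```python
from fit import *
s=r.get_state(); print(s['tcp_pos'],s['eef_rot'],s['joints'],s['contact_force'],s['gripper_width'])
c=cap('top'); a_=c; save(c,'o_top.png',(250,140,410,290),4)
c=cap('side')
d=r.trace('orange_lid_knob','side')
for e in d[:1]: print(e['score'],fit(c,'orange_lid_knob',e['pixels'])[::2])
f=c['frame'][...,::-1][120:270,230:390]
g=a_['frame'][...,::-1][140:290,250:410]
cv2.imwrite('pics/o.png',cv2.resize(np.hstack([g,f]),(800,375),interpolation=cv2.INTER_CUBIC))
```

```text
[ 0.29527971 -0.60697299  0.22655656] [ 1.79999623e+02 -1.05207846e-03 -1.54055157e+02] [-4.75492337e+01  2.05472952e+01  6.82335024e-01  9.58612078e-04
 -7.01357004e+01 -1.65062493e+01] [ 0.00348043 -1.08163318  0.00586633] 0.08786805903293296
0.66 (array([ 0.69392589, -0.14428596]), 1.0461952792218165)
```

View pics/o.png

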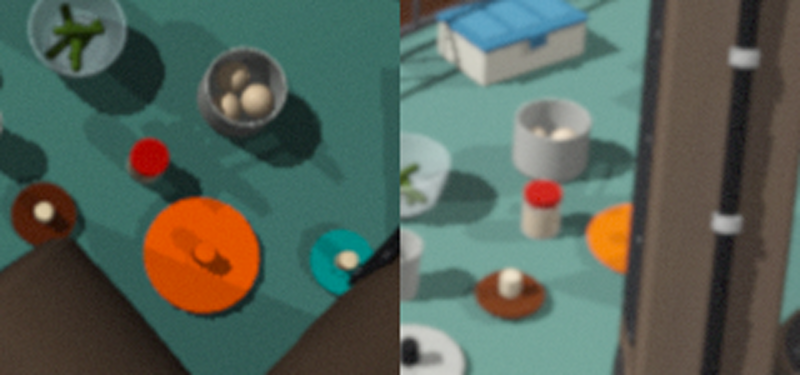

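The picture shows the arm hasn't moved, and the call was refused as "invalid input". I'll include every key in each row.

>>> drive_tool:
  commands:
    - {"tx":0.158,"ty":0.565,"tz":-0.178,"turn":0,"hand":0.4}
    - {"tx":0.158,"ty":0.565,"tz":-0.178,"turn":0,"hand":0.4}
    - {"tx":0.158,"ty":0.565,"tz":-0.178,"turn":0,"hand":0.4}
    - {"tx":0.158,"ty":0.565,"tz":-0.178,"turn":0,"hand":0.4}
    - {"tx":0.158,"ty":0.565,"tz":-0.178,"turn":0,"hand":0.4}
    - {"tx":0.158,"ty":0.565,"tz":-0.178,"turn":0,"hand":0.4}
    - {"tx":0.158,"ty":0.565,"tz":-0.178,"turn":0,"hand":0.4}
    - {"tx":0.158,"ty":0.565,"tz":-0.178,"turn":0,"hand":0.4}
    - {"tx":0.158,"ty":0.565,"tz":-0.178,"turn":0,"hand":0.4}
    - {"tx":0.158,"ty":0.565,"tz":-0.178,"turn":0,"hand":0.4}
  grip_force: 20

```text
time_s: 3.25
tcp_pos: [0.3905, -0.2678, 0.1201]
eef_rot: [-180.0, 0.0, -154.0]
contact_force: [0.5, -0.7, 0.0]
gripper_width: 0.0524
gripper_force: 0.0
```

Run:
```python
from fit import *
ims=[]
for n in ['top','side']:
    c=cap(n)
    for e in r.trace('orange_lid_knob',n)[:1]: print(n,e['score'],fit(c,'orange_lid_knob',e['pixels'])[::2])
    p=proj(c,[[.3905,-.268,.028]])[0]; x,y=p.astype(int); print(p)
    ims.append(cv2.resize(c['frame'][y-50:y+50,x-50:x+50,::-1],(400,400),interpolation=cv2.INTER_CUBIC)); cv2.circle(ims[-1],(200,200),4,(255,0,255),1)
cv2.imwrite('pics/o2.png',np.hstack(ims))
```

```text
top 0.85 (array([ 0.3466888, -0.2877521]), 0.16372572996450332)
[331.22521417 240.60686032]
side 0.92 (array([ 0.42260651, -0.24696672]), 0.3038066341893871)
[327.76690089 211.66587573]
```

View pics/o2.png

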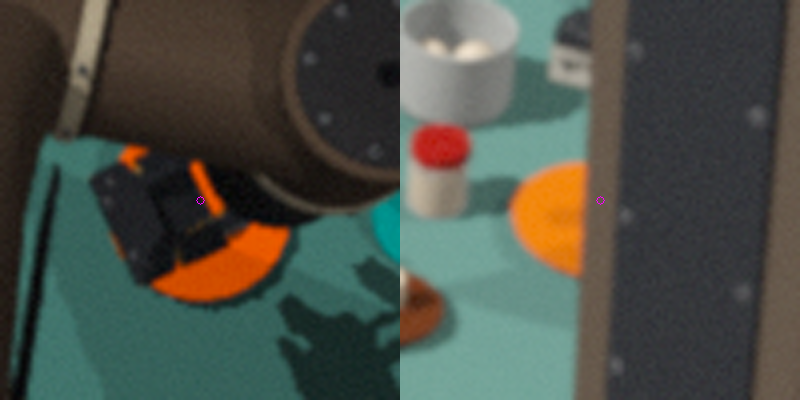

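The gripper is above the lid, and the arm hides the rest. Going down, there's 13 mm of margin on each side of the knob.

>>> drive_tool:
  commands:
    - {"tx":0,"ty":0,"tz":-0.08,"turn":0,"hand":0.4}
    - {"tx":0,"ty":0,"tz":-0.14,"turn":0,"hand":0.4}
    - {"tx":0,"ty":0,"tz":-0.171,"turn":0,"hand":0.4}
    - {"tx":0,"ty":0,"tz":-0.171,"turn":0,"hand":0.4}
    - {"tx":0,"ty":0,"tz":-0.171,"turn":0,"hand":0.8}
    - {"tx":0,"ty":0,"tz":-0.171,"turn":0,"hand":0.8}
    - {"tx":0,"ty":0,"tz":-0.171,"turn":0,"hand":0.8}
    - {"tx":0,"ty":0,"tz":-0.171,"turn":0,"hand":0.8}
    - {"tx":0,"ty":0,"tz":-0.171,"turn":0,"hand":0.8}
    - {"tx":0,"ty":0,"tz":-0.171,"turn":0,"hand":0.8}

```text
time_s: 4.45
tcp_pos: [0.3902, -0.2681, 0.0174]
eef_rot: [-180.0, 0.0, -154.0]
contact_force: [-0.6, -1.3, 2.1]
gripper_width: 0.0253
gripper_force: 20.0
```

>>> drive_tool:
  commands:
    - {"tx":0,"ty":0,"tz":0.07,"turn":0,"hand":0.8}
    - {"tx":0,"ty":0,"tz":0.14,"turn":0,"hand":0.8}
    - {"tx":0,"ty":0,"tz":0.205,"turn":0,"hand":0.8}
    - {"tx":0.06,"ty":0.037,"tz":0.205,"turn":0,"hand":0.8}
    - {"tx":0.13,"ty":0.079,"tz":0.205,"turn":0,"hand":0.8}
    - {"tx":0.2,"ty":0.121,"tz":0.205,"turn":0,"hand":0.8}
    - {"tx":0.27,"ty":0.164,"tz":0.205,"turn":0,"hand":0.8}
    - {"tx":0.34,"ty":0.206,"tz":0.205,"turn":0,"hand":0.8}
    - {"tx":0.4,"ty":0.243,"tz":0.205,"turn":0,"hand":0.8}
    - {"tx":0.44,"ty":0.267,"tz":0.205,"turn":0,"hand":0.8}
  grip_force: 30

```text
time_s: 5.45
tcp_pos: [0.656, -0.1057, 0.1393]
eef_rot: [180.0, -0.0, -154.0]
contact_force: [0.7, 0.1, 0.1]
gripper_width: 0.0251
gripper_force: 30.0
```

Run:
```python
from fit import *
s=r.get_state(); tp=s['tcp_pos']; print(tp,s['contact_force'],s['gripper_width'])
ims=[]
for n in ['top','side']:
    c=cap(n)
    for l in ['orange_lid_knob','bowl_rim']:
        for e in r.trace(l,n)[:1]: print(n,l,e['score'],fit(c,l,e['pixels'],(tp[2]-.0174) if l[0]=='o' else 0)[::2])
    x,y=proj(c,[[.655,-.108,.1]])[0].astype(int)
    f=c['frame'][...,::-1].copy()
    ims.append(cv2.resize(f[y-50:y+50,x-50:x+50],(400,400),interpolation=cv2.INTER_CUBIC))
cv2.imwrite('pics/o3.png',np.hstack(ims))
```

```text
[ 0.65601741 -0.10569272  0.13929432] [0.6709926  0.05031396 0.12503373] 0.02511020617835942
top orange_lid_knob 0.7 (array([ 0.62455676, -0.11569788]), 0.3934244244859158)
top bowl_rim 0.63 (array([ 0.60262863, -0.11053904]), 0.054310309733742415)
side orange_lid_knob 0.61 (array([ 0.65179449, -0.10833942]), 0.8626385184068722)
side bowl_rim 0.77 (array([ 0.64993752, -0.10585066]), 0.9101084645082297)
```

View pics/o3.png

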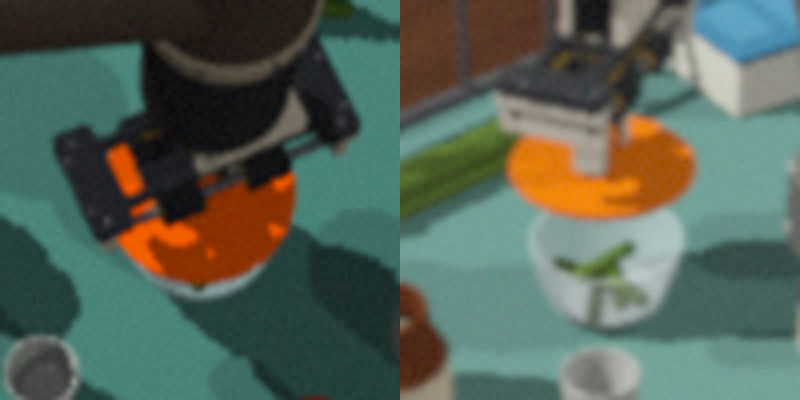

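The side view shows the lid hanging level over the bowl. I'll measure the lid's offset from its outline.

```bash
cat > off.py <<'E'
from fit import *
def side_ext(c,name,mask,dz,keys):
    # fit x,y from visible outline extremes; keys among l,r,t,b
    ys,xs=np.nonzero(mask); E=dict(l=np.sort(xs)[3]-.0,r=np.sort(xs)[-4]+.0,t=np.sort(ys)[3],b=np.sort(ys)[-4])
    def f(p):
        h=hull(c,M[name],*p,dz); H=dict(l=h[:,0].min(),r=h[:,0].max(),t=h[:,1].min(),b=h[:,1].max())
        return [H[k]-E[k] for k in keys]
    t=[xs.mean(),ys.mean()]; s=least_squares(f,atz(c,t,.03+dz)[:2],diff_step=1e-4); return s.x,s.fun
E
python3 - <<'E'
from off import *
s=r.get_state(); dz=s['tcp_pos'][2]-.0174; print(s['tcp_pos'])
for n,keys in [('side','lrb'),('top','rb')]:
    c=cap(n); hsv=cv2.cvtColor(c['frame'],cv2.COLOR_RGB2HSV)
    m=((hsv[...,0]>5)&(hsv[...,0]<20)&(hsv[...,1]>190)&(hsv[...,2]>90)).astype(np.uint8)
    k,lab,st,_=cv2.connectedComponentsWithStats(cv2.dilate(m,np.ones((3,3)))); u,v=proj(c,[[.655,-.108,.13]])[0]
    M2=np.zeros_like(m); M2[int(v)-35:int(v)+35,int(u)-35:int(u)+35]=1
    print(n,m.sum(),(m*M2).sum(),side_ext(c,'orange_lid_knob',m*M2,dz,keys))
E
```

```text
[ 0.65306567 -0.10803017  0.13981409]
side 756 635 (array([ 0.66298257, -0.11436635]), array([-1.25822449,  1.27024841, -0.17791748]))
top 1384 784 (array([ 0.65733305, -0.10216892]), array([0., 0.]))
```

The lid's offset from the TCP is within the noise. The network fit of (0.652,-0.108) agrees with the TCP, so I'll lower onto the bowl at (0.6545,-0.1085).

>>> drive_tool:
  commands:
    - {"tx":0.002,"ty":-0.001,"tz":-0.03,"turn":0,"hand":0.8}
    - {"tx":0.002,"ty":-0.001,"tz":-0.065,"turn":0,"hand":0.8}
    - {"tx":0.002,"ty":-0.001,"tz":-0.085,"turn":0,"hand":0.8}
    - {"tx":0.002,"ty":-0.001,"tz":-0.095,"turn":0,"hand":0.8}
    - {"tx":0.002,"ty":-0.001,"tz":-0.1,"turn":0,"hand":0.8}
    - {"tx":0.002,"ty":-0.001,"tz":-0.102,"turn":0,"hand":0.8}
    - {"tx":0.002,"ty":-0.001,"tz":-0.104,"turn":0,"hand":0.8}
    - {"tx":0.002,"ty":-0.001,"tz":-0.104,"turn":0,"hand":0.8}

```text
time_s: 6.65
tcp_pos: [0.6556, -0.1083, 0.0783]
eef_rot: [-180.0, 0.0, -154.0]
contact_force: [-0.0, -1.2, -0.9]
gripper_width: 0.0252
gripper_force: 30.0
```

>>> drive_tool:
  commands:
    - {"tx":0,"ty":0,"tz":-0.001,"turn":0,"hand":0.8}
    - {"tx":0,"ty":0,"tz":-0.002,"turn":0,"hand":0.8}
    - {"tx":0,"ty":0,"tz":-0.003,"turn":0,"hand":0.8}
    - {"tx":0,"ty":0,"tz":-0.004,"turn":0,"hand":0.8}
    - {"tx":0,"ty":0,"tz":-0.005,"turn":0,"hand":0.8}
    - {"tx":0,"ty":0,"tz":-0.005,"turn":0,"hand":0.8}

```text
time_s: 7.25
tcp_pos: [0.6553, -0.1084, 0.0755]
eef_rot: [-180.0, 0.0, -154.0]
contact_force: [-2.6, 0.7, 3.6]
gripper_width: 0.0253
gripper_force: 30.0
```

Contact is 3.6 N at the seating height, so I'll release and rise.

>>> drive_tool:
  commands:
    - {"tx":0,"ty":0,"tz":0,"turn":0,"hand":0.62}
    - {"tx":0,"ty":0,"tz":0,"turn":0,"hand":0.5}
    - {"tx":0,"ty":0,"tz":0,"turn":0,"hand":0.4}
    - {"tx":0,"ty":0,"tz":0,"turn":0,"hand":0.4}
    - {"tx":0,"ty":0,"tz":0.03,"turn":0,"hand":0.4}
    - {"tx":0,"ty":0,"tz":0.1,"turn":0,"hand":0.4}
    - {"tx":0,"ty":0,"tz":0.18,"turn":0,"hand":0.4}
    - {"tx":-0.06,"ty":0.06,"tz":0.18,"turn":0,"hand":0.4}
    - {"tx":-0.12,"ty":0.12,"tz":0.18,"turn":0,"hand":0.4}
    - {"tx":-0.18,"ty":0.18,"tz":0.18,"turn":0,"hand":0.4}

```text
time_s: 8.25
tcp_pos: [0.5481, -0.0016, 0.1828]
eef_rot: [180.0, 0.0, -154.1]
contact_force: [-0.1, 2.8, 0.7]
gripper_width: 0.0525
gripper_force: 0.0
```

Run:
```python
from fit import *
for n in ['top','side']:
    c=cap(n)
    for l in ['orange_lid_knob','steel_lid_knob','jar_lid_knob','pot_rim','jar_mouth']:
        for e in r.trace(l,n)[:2]: print(n,l,round(e['score'],2),[v if isinstance(v,float) else v.round(4) for v in fit(c,l,e['pixels'],.058 if l[0]=='o' else 0)[::2]])
```

```text
top orange_lid_knob 0.85 [array([ 0.6572, -0.1166]), 0.8010042688809973]
top steel_lid_knob 0.96 [array([0.4291, 0.084 ]), 0.9743278344681378]
top jar_lid_knob 0.85 [array([ 0.4328, -0.0732]), 0.9528091291318479]
top jar_lid_knob 0.76 [array([ 0.387 , -0.4392]), 0.8685237285270606]
top pot_rim 0.65 [array([ 0.5888, -0.312 ]), 0.93027039633223]
side orange_lid_knob 0.91 [array([ 0.6527, -0.1074]), 0.8786992132348519]
side steel_lid_knob 0.76 [array([0.4303, 0.0808]), 0.955183947241144]
side steel_lid_knob 0.38 [array([0.3914, 0.2595]), 0.1924798619115512]
side pot_rim 0.77 [array([ 0.5914, -0.3186]), 0.8918481244004819]
side jar_mouth 0.78 [array([0.6553, 0.0998]), 0.9804758238520183]
```

The orange lid is seated within noise. Next the steel lid, at (0.4297, 0.0825).

>>> drive_tool:
  commands:
    - {"tx":-0.07,"ty":0.05,"tz":-0.03,"turn":0,"hand":0.4}
    - {"tx":-0.14,"ty":0.1,"tz":-0.06,"turn":0,"hand":0.4}
    - {"tx":-0.196,"ty":0.138,"tz":-0.1,"turn":0,"hand":0.4}
    - {"tx":-0.196,"ty":0.138,"tz":-0.16,"turn":0,"hand":0.4}
    - {"tx":-0.196,"ty":0.138,"tz":-0.22,"turn":0,"hand":0.4}
    - {"tx":-0.196,"ty":0.138,"tz":-0.26,"turn":0,"hand":0.4}
    - {"tx":-0.196,"ty":0.138,"tz":-0.278,"turn":0,"hand":0.4}
    - {"tx":-0.196,"ty":0.138,"tz":-0.278,"turn":0,"hand":0.4}
  grip_force: 20

```text
time_s: 9.65
tcp_pos: [0.4307, 0.0797, 0.0144]
eef_rot: [-180.0, -0.2, -154.1]
contact_force: [0.4, -0.1, -0.3]
gripper_width: 0.0524
gripper_force: 0.0
```

>>> drive_tool:
  commands:
    - {"tx":0,"ty":0,"tz":0,"turn":0,"hand":0.6}
    - {"tx":0,"ty":0,"tz":0,"turn":0,"hand":0.82}
    - {"tx":0,"ty":0,"tz":0,"turn":0,"hand":0.82}
    - {"tx":0,"ty":0,"tz":0,"turn":0,"hand":0.82}
    - {"tx":0,"ty":0,"tz":0,"turn":0,"hand":0.82}
    - {"tx":0,"ty":0,"tz":0,"turn":0,"hand":0.82}

```text
time_s: 10.25
tcp_pos: [0.432, 0.0808, 0.0166]
eef_rot: [180.0, 0.1, -154.0]
contact_force: [-1.5, 1.8, 6.8]
gripper_width: 0.0235
gripper_force: 20.0
```

>>> drive_tool:
  commands:
    - {"tx":0,"ty":0,"tz":0.05,"turn":0,"hand":0.82}
    - {"tx":0,"ty":0,"tz":0.12,"turn":0,"hand":0.82}
    - {"tx":0,"ty":0,"tz":0.2,"turn":0,"hand":0.82}
    - {"tx":0.03,"ty":-0.07,"tz":0.25,"turn":0,"hand":0.82}
    - {"tx":0.06,"ty":-0.14,"tz":0.25,"turn":0,"hand":0.82}
    - {"tx":0.09,"ty":-0.21,"tz":0.25,"turn":0,"hand":0.82}
    - {"tx":0.12,"ty":-0.28,"tz":0.25,"turn":0,"hand":0.82}
    - {"tx":0.15,"ty":-0.35,"tz":0.25,"turn":0,"hand":0.82}
    - {"tx":0.18,"ty":-0.42,"tz":0.25,"turn":0,"hand":0.82}
    - {"tx":0.21,"ty":-0.49,"tz":0.25,"turn":0,"hand":0.82}
  grip_force: 30

```text
time_s: 11.25
tcp_pos: [0.5578, -0.2154, 0.1657]
eef_rot: [180.0, -0.0, -154.1]
contact_force: [1.1, 0.9, -0.3]
gripper_width: 0.0234
gripper_force: 30.0
```

>>> drive_tool:
  commands:
    - {"tx":0.025,"ty":-0.07,"tz":0,"turn":0,"hand":0.82}
    - {"tx":0.045,"ty":-0.13,"tz":0,"turn":0,"hand":0.82}
    - {"tx":0.058,"ty":-0.175,"tz":-0.03,"turn":0,"hand":0.82}
    - {"tx":0.058,"ty":-0.175,"tz":-0.06,"turn":0,"hand":0.82}
    - {"tx":0.058,"ty":-0.175,"tz":-0.08,"turn":0,"hand":0.82}
    - {"tx":0.058,"ty":-0.175,"tz":-0.08,"turn":0,"hand":0.82}
    - {"tx":0.058,"ty":-0.175,"tz":-0.08,"turn":0,"hand":0.82}

```text
time_s: 11.95
tcp_pos: [0.5925, -0.318, 0.1184]
eef_rot: [-180.0, -0.0, -154.0]
contact_force: [0.4, -0.4, -1.0]
gripper_width: 0.023
gripper_force: 30.0
```

Run:
```python
from fit import *
s=r.get_state(); tp=s['tcp_pos']; print(tp,s['contact_force'],s['gripper_width'])
ims=[]
for n in ['top','side']:
    c=cap(n)
    for l in ['steel_lid_knob','pot_rim','orange_lid_knob']:
        for e in r.trace(l,n)[:1]: print(n,l,e['score'],fit(c,l,e['pixels'],(tp[2]-.016) if l[0]=='s' else .058 if l[0]=='o' else 0)[::2])
    x,y=proj(c,[[.62,-.23,.09]])[0].astype(int)
    f=c['frame'][...,::-1].copy()
    ims.append(cv2.resize(f[y-60:y+60,x-60:x+60],(400,400),interpolation=cv2.INTER_CUBIC))
cv2.imwrite('pics/s1.png',np.hstack(ims))
```

```text
[ 0.5925018  -0.31801247  0.11837226] [ 0.43690289 -0.37467662 -0.95212136] 0.02301743125014447
top steel_lid_knob 0.88 (array([ 0.55986922, -0.33109501]), 0.286385792602599)
top pot_rim 0.73 (array([ 0.5496782 , -0.29607792]), 0.16739030957241188)
side steel_lid_knob 0.76 (array([ 0.6115773, -0.2947201]), 0.31697529737410557)
side pot_rim 0.61 (array([ 0.59220634, -0.29361372]), 0.5141245794457387)
side orange_lid_knob 0.91 (array([ 0.65320903, -0.10970089]), 0.846182338786519)
```

View pics/s1.png

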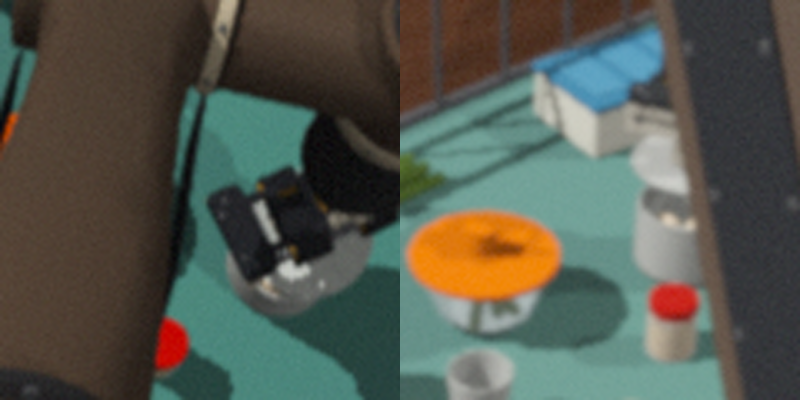

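The orange lid sits level and centred in the side view. The steel lid may be off to the right of the pot, so I'll overlay the predicted outlines.

Run:
```python
from fit import *
s=r.get_state(); tp=s['tcp_pos']; print(tp)
ims=[]
for n in ['top','side']:
    c=cap(n); x,y=proj(c,[[.60,-.31,.09]])[0].astype(int); k=10
    f=cv2.resize(c['frame'][y-30:y+30,x-25:x+25,::-1],None,fx=k*.8,fy=k*.8,interpolation=cv2.INTER_CUBIC); k*=.8
    for l,p,dz,col in [('steel_lid_knob',tp[:2],tp[2]-.016,(255,0,255)),('pot_rim',(.5905,-.3165),0,(0,0,255))]:
        h=hull(c,M[l][:2],*p,dz); cv2.polylines(f,[((h-[x-25,y-30]+.5)*k).astype(int)],True,col,1)
    ims.append(f)
cv2.imwrite('pics/s2.png',np.hstack(ims))
```

```text
[ 0.59266007 -0.31834231  0.11855634]
```

View pics/s2.png

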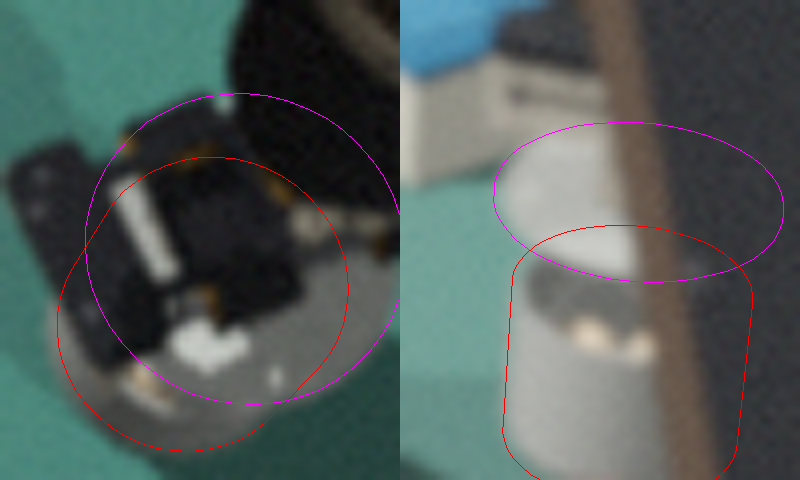

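Both outlines match to within about a pixel. The pot centre works out at about (0.590,-0.3155), so I'll shift slightly and lower.

>>> drive_tool:
  commands:
    - {"tx":-0.004,"ty":0.0045,"tz":-0.015,"turn":0,"hand":0.82}
    - {"tx":-0.004,"ty":0.0045,"tz":-0.03,"turn":0,"hand":0.82}
    - {"tx":-0.004,"ty":0.0045,"tz":-0.042,"turn":0,"hand":0.82}
    - {"tx":-0.004,"ty":0.0045,"tz":-0.05,"turn":0,"hand":0.82}
    - {"tx":-0.004,"ty":0.0045,"tz":-0.055,"turn":0,"hand":0.82}
    - {"tx":-0.004,"ty":0.0045,"tz":-0.058,"turn":0,"hand":0.82}
    - {"tx":-0.004,"ty":0.0045,"tz":-0.058,"turn":0,"hand":0.82}

```text
time_s: 13.15
tcp_pos: [0.59, -0.3158, 0.0829]
eef_rot: [180.0, -0.0, -154.1]
contact_force: [-0.8, 0.3, -1.3]
gripper_width: 0.0235
gripper_force: 30.0
```

>>> drive_tool:
  commands:
    - {"tx":0,"ty":0,"tz":-0.001,"turn":0,"hand":0.82}
    - {"tx":0,"ty":0,"tz":-0.002,"turn":0,"hand":0.82}
    - {"tx":0,"ty":0,"tz":-0.003,"turn":0,"hand":0.82}
    - {"tx":0,"ty":0,"tz":-0.004,"turn":0,"hand":0.82}
    - {"tx":0,"ty":0,"tz":-0.004,"turn":0,"hand":0.82}

```text
time_s: 13.65
tcp_pos: [0.59, -0.3158, 0.0808]
eef_rot: [-180.0, 0.0, -154.1]
contact_force: [-0.0, -0.1, -0.6]
gripper_width: 0.0231
gripper_force: 30.0
```

>>> drive_tool:
  commands:
    - {"tx":0,"ty":0,"tz":-0.001,"turn":0,"hand":0.82}
    - {"tx":0,"ty":0,"tz":-0.002,"turn":0,"hand":0.82}
    - {"tx":0,"ty":0,"tz":-0.002,"turn":0,"hand":0.82}

```text
time_s: 13.95
tcp_pos: [0.5901, -0.3159, 0.0807]
eef_rot: [-180.0, 0.0, -154.0]
contact_force: [-2.8, 2.0, 7.0]
gripper_width: 0.0231
gripper_force: 30.0
```

Contact is 7 N at the expected height, so the steel lid is seated. Release, rise and move to the jar lid.

>>> drive_tool:
  commands:
    - {"tx":0,"ty":0,"tz":0,"turn":0,"hand":0.65}
    - {"tx":0,"ty":0,"tz":0,"turn":0,"hand":0.5}
    - {"tx":0,"ty":0,"tz":0,"turn":0,"hand":0.42}
    - {"tx":0,"ty":0,"tz":0,"turn":0,"hand":0.42}
    - {"tx":0,"ty":0,"tz":0.04,"turn":0,"hand":0.42}
    - {"tx":0,"ty":0,"tz":0.11,"turn":0,"hand":0.42}
    - {"tx":-0.04,"ty":0.06,"tz":0.16,"turn":0,"hand":0.42}
    - {"tx":-0.08,"ty":0.123,"tz":0.16,"turn":0,"hand":0.42}
    - {"tx":-0.12,"ty":0.185,"tz":0.16,"turn":0,"hand":0.42}
    - {"tx":-0.16,"ty":0.246,"tz":0.16,"turn":0,"hand":0.42}

```text
time_s: 14.95
tcp_pos: [0.493, -0.1671, 0.1757]
eef_rot: [-180.0, 0.0, -154.1]
contact_force: [1.4, 0.9, 1.1]
gripper_width: 0.0508
gripper_force: 0.0
```

>>> drive_tool:
  commands:
    - {"tx":-0.04,"ty":0.062,"tz":-0.02,"turn":0,"hand":0.45}
    - {"tx":-0.08,"ty":0.123,"tz":-0.06,"turn":0,"hand":0.45}
    - {"tx":-0.1,"ty":0.154,"tz":-0.1,"turn":0,"hand":0.45}
    - {"tx":-0.1,"ty":0.154,"tz":-0.15,"turn":0,"hand":0.45}
    - {"tx":-0.1,"ty":0.154,"tz":-0.18,"turn":0,"hand":0.45}
    - {"tx":-0.1,"ty":0.154,"tz":-0.18,"turn":0,"hand":0.45}
    - {"tx":-0.1,"ty":0.154,"tz":-0.18,"turn":0,"hand":0.45}
  grip_force: 20

```text
time_s: 15.65
tcp_pos: [0.4342, -0.0759, 0.0679]
eef_rot: [-180.0, -0.0, -154.0]
contact_force: [0.3, -0.4, 0.6]
gripper_width: 0.0482
gripper_force: 0.0
```

Run:
```python
from fit import *
print(r.get_state()['tcp_pos'])
for n in ['top','side']:
    c=cap(n)
    for l,dz in [('orange_lid_knob',.058),('steel_lid_knob',.064),('jar_lid_knob',0),('pot_rim',0),('jar_mouth',0),('whistle_mid',0)]:
        for e in r.trace(l,n)[:2]: print(n,l,round(e['score'],2),[v if isinstance(v,float) else v.round(4) for v in fit(c,l,e['pixels'],dz)[::2]])
```

```text
[ 0.43424516 -0.07587158  0.06790942]
top orange_lid_knob 0.89 [array([ 0.6584, -0.1073]), 0.8976274823954354]
top steel_lid_knob 0.9 [array([ 0.5887, -0.3142]), 0.9693312070382027]
top steel_lid_knob 0.35 [array([0.6518, 0.3259]), 3.8771509961819826]
top jar_lid_knob 0.56 [array([ 0.3863, -0.4392]), 0.8889740550353944]
top pot_rim 0.42 [array([ 0.5523, -0.2794]), 0.09085375282087514]
top jar_mouth 0.74 [array([0.6548, 0.1049]), 0.9235114610129244]
top jar_mouth 0.33 [array([ 0.5955, -0.3199]), 1.2975574695835552]
top whistle_mid 0.2 [array([0.6614, 0.1083]), 5.521243002673257]
side orange_lid_knob 0.74 [array([ 0.6546, -0.1103]), 0.8961451337008012]
side steel_lid_knob 0.56 [array([ 0.566 , -0.3415]), 0.3078600893189096]
side jar_lid_knob 0.62 [array([ 0.4334, -0.0767]), 0.8976284095005062]
side pot_rim 0.46 [array([ 0.5385, -0.3125]), 0.05987574866392511]
side jar_mouth 0.88 [array([0.6549, 0.1001]), 0.9811691717052383]
side jar_mouth 0.27 [array([0.6599, 0.3078]), 3.7117604289199035]
side whistle_mid 0.84 [array([0.38  , 0.2672]), 0.8538536826185447]
side whistle_mid 0.18 [array([0.6891, 0.2958]), 20.715763739933184]
```

>>> drive_tool:
  commands:
    - {"tx":0,"ty":0,"tz":-0.05,"turn":0,"hand":0.45}
    - {"tx":0,"ty":0,"tz":-0.084,"turn":0,"hand":0.45}
    - {"tx":0,"ty":0,"tz":-0.084,"turn":0,"hand":0.45}
    - {"tx":0,"ty":0,"tz":-0.084,"turn":0,"hand":0.6}
    - {"tx":0,"ty":0,"tz":-0.084,"turn":0,"hand":0.84}
    - {"tx":0,"ty":0,"tz":-0.084,"turn":0,"hand":0.84}
    - {"tx":0,"ty":0,"tz":-0.084,"turn":0,"hand":0.84}
    - {"tx":0,"ty":0,"tz":-0.084,"turn":0,"hand":0.84}
    - {"tx":0,"ty":0,"tz":-0.084,"turn":0,"hand":0.84}

```text
time_s: 17.25
tcp_pos: [0.4343, -0.0757, 0.0176]
eef_rot: [-180.0, 0.0, -154.0]
contact_force: [-2.3, 1.2, 7.0]
gripper_width: 0.0213
gripper_force: 20.0
```

>>> drive_tool:
  commands:
    - {"tx":0,"ty":0,"tz":0.05,"turn":0,"hand":0.84}
    - {"tx":0,"ty":0,"tz":0.12,"turn":0,"hand":0.84}
    - {"tx":0,"ty":0,"tz":0.2,"turn":0,"hand":0.84}
    - {"tx":0.06,"ty":0.048,"tz":0.237,"turn":0,"hand":0.84}
    - {"tx":0.12,"ty":0.096,"tz":0.237,"turn":0,"hand":0.84}
    - {"tx":0.18,"ty":0.145,"tz":0.237,"turn":0,"hand":0.84}
    - {"tx":0.24,"ty":0.193,"tz":0.237,"turn":0,"hand":0.84}
    - {"tx":0.3,"ty":0.241,"tz":0.237,"turn":0,"hand":0.84}
    - {"tx":0.35,"ty":0.282,"tz":0.237,"turn":0,"hand":0.84}
    - {"tx":0.368,"ty":0.296,"tz":0.237,"turn":0,"hand":0.84}
  grip_force: 30

```text
time_s: 18.25
tcp_pos: [0.6568, 0.1039, 0.158]
eef_rot: [-180.0, -0.0, -154.0]
contact_force: [-1.0, -0.7, -1.8]
gripper_width: 0.0212
gripper_force: 30.0
```

Run:
```python
from fit import *
cap('top');cap('top');s=r.get_state(); tp=s['tcp_pos']; print(tp,s['gripper_width'])
ims=[]
for n in ['top','side']:
    c=cap(n); x,y=proj(c,[[.655,.102,.12]])[0].astype(int); k=8
    for l in ['jar_lid_knob','jar_mouth']:
        for e in r.trace(l,n)[:1]: print(n,l,e['score'],fit(c,l,e['pixels'],(tp[2]-.0176) if 'lid' in l else 0)[::2])
    f=cv2.resize(c['frame'][y-30:y+30,x-25:x+25,::-1],None,fx=k,fy=k,interpolation=cv2.INTER_CUBIC)
    for l,p,dz,col in [('jar_lid_knob',tp[:2],tp[2]-.0176,(255,0,255)),('jar_mouth',(.655,.102),0,(0,0,255))]:
        h=hull(c,M[l][:2] if 'lid' in l else M[l],*p,dz); cv2.polylines(f,[((h-[x-25,y-30]+.5)*k).astype(int)],True,col,1)
    ims.append(f)
cv2.imwrite('pics/j1.png',np.hstack(ims))
```

```text
[0.65541261 0.10284704 0.15783592] 0.021124073845867224
top jar_lid_knob 0.69 (array([ 0.37130516, -0.39828186]), 0.7302185434579989)
top jar_mouth 0.95 (array([0.64300299, 0.1011505 ]), 0.7242650481142735)
side jar_lid_knob 0.69 (array([0.64922608, 0.09793866]), 0.7351590432830475)
side jar_mouth 0.75 (array([0.65601155, 0.10039205]), 0.9139568367588174)
```

View pics/j1.png

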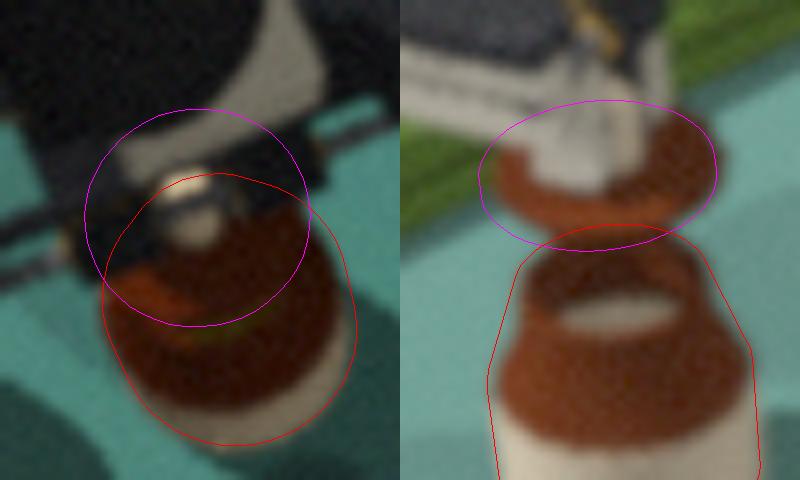

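In the side view the lid is level, but its outline is displaced about 1.5 px from the TCP prediction. That matches the side camera's usual bias of a few mm in y. I'll correct y by 1 mm and lower.

>>> drive_tool:
  commands:
    - {"tx":0,"ty":0.002,"tz":-0.02,"turn":0,"hand":0.84}
    - {"tx":0,"ty":0.002,"tz":-0.04,"turn":0,"hand":0.84}
    - {"tx":0,"ty":0.002,"tz":-0.055,"turn":0,"hand":0.84}
    - {"tx":0,"ty":0.002,"tz":-0.063,"turn":0,"hand":0.84}
    - {"tx":0,"ty":0.002,"tz":-0.067,"turn":0,"hand":0.84}
    - {"tx":0,"ty":0.002,"tz":-0.069,"turn":0,"hand":0.84}
    - {"tx":0,"ty":0.002,"tz":-0.069,"turn":0,"hand":0.84}

```text
time_s: 19.35
tcp_pos: [0.655, 0.103, 0.118]
eef_rot: [-180.0, 0.0, -154.1]
contact_force: [-0.4, -0.2, -0.6]
gripper_width: 0.021
gripper_force: 30.0
```

>>> drive_tool:
  commands:
    - {"tx":0,"ty":0,"tz":-0.001,"turn":0,"hand":0.84}
    - {"tx":0,"ty":0,"tz":-0.002,"turn":0,"hand":0.84}
    - {"tx":0,"ty":0,"tz":-0.003,"turn":0,"hand":0.84}
    - {"tx":0,"ty":0,"tz":-0.003,"turn":0,"hand":0.84}

```text
time_s: 19.75
tcp_pos: [0.6548, 0.103, 0.1162]
eef_rot: [180.0, 0.0, -154.1]
contact_force: [-0.0, 0.0, -0.1]
gripper_width: 0.0209
gripper_force: 30.0
```

>>> drive_tool:
  commands:
    - {"tx":0,"ty":0,"tz":-0.001,"turn":0,"hand":0.84}
    - {"tx":0,"ty":0,"tz":-0.002,"turn":0,"hand":0.84}
    - {"tx":0,"ty":0,"tz":-0.003,"turn":0,"hand":0.84}
    - {"tx":0,"ty":0,"tz":-0.003,"turn":0,"hand":0.84}

```text
time_s: 20.15
tcp_pos: [0.6549, 0.103, 0.1147]
eef_rot: [-180.0, 0.0, -154.0]
contact_force: [-1.4, 0.2, 2.3]
gripper_width: 0.0211
gripper_force: 30.0
```

The jar lid is seated at exactly the expected height. Release, rise, turn and measure the whistle and vent.

>>> drive_tool:
  commands:
    - {"tx":0,"ty":0,"tz":0,"turn":0,"hand":0.65}
    - {"tx":0,"ty":0,"tz":0,"turn":0,"hand":0.5}
    - {"tx":0,"ty":0,"tz":0,"turn":0,"hand":0.42}
    - {"tx":0,"ty":0,"tz":0,"turn":0,"hand":0.42}
    - {"tx":0,"ty":0,"tz":0.04,"turn":0,"hand":0.42}
    - {"tx":0,"ty":0,"tz":0.11,"turn":0,"hand":0.42}
    - {"tx":-0.05,"ty":0,"tz":0.18,"turn":0.08,"hand":0.42}
    - {"tx":-0.13,"ty":0,"tz":0.2,"turn":0.17,"hand":0.3}
    - {"tx":-0.21,"ty":0,"tz":0.2,"turn":0.26,"hand":0.3}
    - {"tx":-0.29,"ty":0,"tz":0.2,"turn":0.35,"hand":0.3}

```text
time_s: 21.15
tcp_pos: [0.4793, 0.1028, 0.2347]
eef_rot: [-180.0, 0.1, -122.3]
contact_force: [-1.1, 1.8, 1.2]
gripper_width: 0.0611
gripper_force: 0.0
```

Run:
```python
from fit import *
print(r.get_state()['tcp_pos'],r.get_state()['eef_rot'])
ims=[]
for n in ['top','side']:
    c=cap(n); h2=7
    for l,dz in [('jar_lid_knob',.097),('whistle_mid',0)]:
        for e in r.trace(l,n)[:2]: print(n,l,round(e['score'],2),[v if isinstance(v,float) else v.round(4) for v in fit(c,l,e['pixels'],dz)[::2]])
    e=r.trace('vent_tip',n)[0]; print(n,'cooker',e['score'],[int(v) for v in e['extent']])
    x,y=proj(c,[[.60,.315,.14]])[0].astype(int); k=8
    f=cv2.resize(c['frame'][y-30:y+30,x-25:x+25,::-1],None,fx=k,fy=k,interpolation=cv2.INTER_CUBIC)
    # predicted cooker lid rim circle and pipe, for (.601,.314)
    for R,z,col in [(.09,.118,(0,0,255)),(.004,.148,(255,0,255)),(.004,.13,(255,0,255))]:
        q=proj(c,np.c_[.602+R*np.cos(a),.314+R*np.sin(a),0*a+z]); cv2.polylines(f,[((q-[x-25,y-30]+.5)*k).astype(int)],True,col,1)
    print(n,'crop origin',x-25,y-30); ims.append(f)
    if n=='top': print('matchbox',atz(c,(178,200),.01))
cv2.imwrite('pics/v1.png',np.hstack(ims))
```

```text
[0.47932305 0.10279183 0.23465089] [-1.79978924e+02  6.59091086e-02 -1.22254447e+02]
top jar_lid_knob 0.64 [array([0.6673, 0.0982]), 0.5200804197173051]
top jar_lid_knob 0.62 [array([ 0.3752, -0.4107]), 0.73861077623941]
top whistle_mid 0.65 [array([0.3803, 0.2693]), 0.575039868884627]
top cooker 0.97 [104, 86, 149, 151]
top crop origin 108 126
matchbox [0.50178328 0.20360546 0.01      ]
side jar_lid_knob 0.88 [array([ 0.3198, -0.3203]), 0.6711037698186586]
side jar_lid_knob 0.66 [array([0.6553, 0.1011]), 0.9331165368002755]
side whistle_mid 0.66 [array([0.38 , 0.267]), 0.9033620766001822]
side cooker 0.86 [70, 202, 152, 297]
side crop origin 89 205
```

View pics/v1.png

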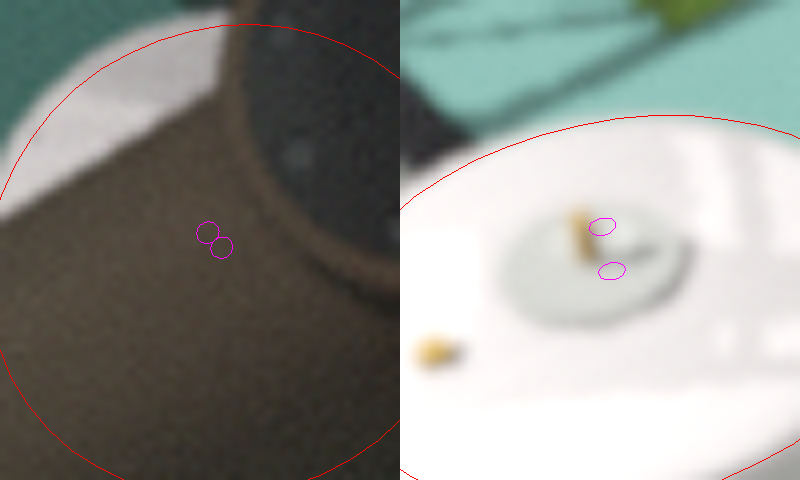

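The side view shows the pipe top at full-frame (111.0,231.2), about 2.5 px from my guess, with the safety valve well left of it. I'll move over the whistle and look at the vent from the top while it's clear.

>>> drive_tool:
  commands:
    - {"tx":-0.04,"ty":0.067,"tz":-0.04,"turn":0.09,"hand":0.3}
    - {"tx":-0.08,"ty":0.134,"tz":-0.08,"turn":0.18,"hand":0.3}
    - {"tx":-0.12,"ty":0.2,"tz":-0.12,"turn":0.27,"hand":0.3}
    - {"tx":-0.165,"ty":0.276,"tz":-0.17,"turn":0.36,"hand":0.3}
    - {"tx":-0.165,"ty":0.276,"tz":-0.224,"turn":0.361,"hand":0.3}
    - {"tx":-0.165,"ty":0.276,"tz":-0.224,"turn":0.361,"hand":0.3}
    - {"tx":-0.165,"ty":0.276,"tz":-0.224,"turn":0.361,"hand":0.3}

```text
time_s: 22.25
tcp_pos: [0.382, 0.2685, 0.0992]
eef_rot: [179.9, -0.2, -90.0]
contact_force: [0.5, 0.0, 0.8]
gripper_width: 0.0616
gripper_force: 0.0
```

Run:
```python
from fit import *
s=r.get_state(); print(s['tcp_pos'],s['eef_rot'],s['joints'])
ims=[]
c=cap('side'); p=atz(c,(111.0,231.2),.148); print('vent side',p,'valve',atz(c,(92.5,248.5),.13))
for e in r.trace('whistle_mid','side')[:1]: print(fit(c,'whistle_mid',e['pixels'])[::2])
k=8
x,y=proj(c,[[.38,.268,.05]])[0].astype(int); g=cv2.resize(c['frame'][y-30:y+30,x-25:x+25,::-1],None,fx=k,fy=k,interpolation=cv2.INTER_CUBIC)
c=cap('top'); x,y=proj(c,[[.604,.316,.14]])[0].astype(int)
f=cv2.resize(c['frame'][y-30:y+30,x-25:x+25,::-1],None,fx=k,fy=k,interpolation=cv2.INTER_CUBIC)
for z in (.148,.13):
    q=proj(c,np.c_[p[0]+.004*np.cos(a),p[1]+.004*np.sin(a),0*a+z]); cv2.polylines(f,[((q-[x-25,y-30]+.5)*k).astype(int)],True,(255,0,255),1)
print('origin',x-25,y-30); cv2.imwrite('pics/v2.png',np.hstack([f,g]))
```

```text
[0.38201776 0.26850386 0.09922015] [ 1.79923895e+02 -1.75634587e-01 -9.00418902e+01] [ 5.93755147e+01  8.43808620e+00 -3.46521789e+01  3.25447440e-02
 -4.70996636e+01 -5.94397151e+01]
vent side [0.61197169 0.31603675 0.148     ] valve [0.60660735 0.37360571 0.13      ]
(array([0.38015392, 0.26732012]), 0.8970123168275195)
origin 108 124
```

View pics/v2.png

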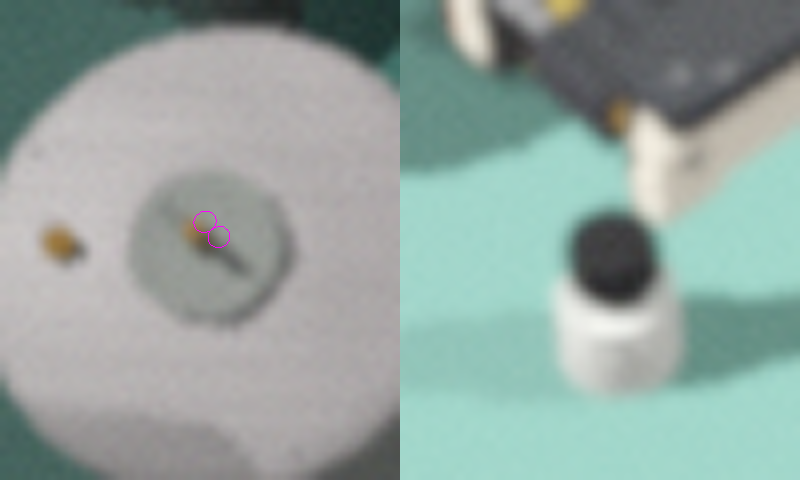

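The top view shows the pipe tip at about (131.0,151.6). Combining the cameras gives a vent position of (0.610,0.318). The whistle stands between the open fingers, so I'll grasp it.

>>> drive_tool:
  commands:
    - {"tx":-0.002,"ty":0,"tz":-0.06,"turn":0,"hand":0.3}
    - {"tx":-0.002,"ty":0,"tz":-0.12,"turn":0,"hand":0.3}
    - {"tx":-0.002,"ty":0,"tz":-0.152,"turn":0,"hand":0.3}
    - {"tx":-0.002,"ty":0,"tz":-0.152,"turn":0,"hand":0.3}
    - {"tx":-0.002,"ty":0,"tz":-0.152,"turn":0,"hand":0.5}
    - {"tx":-0.002,"ty":0,"tz":-0.152,"turn":0,"hand":0.7}
    - {"tx":-0.002,"ty":0,"tz":-0.152,"turn":0,"hand":0.7}
    - {"tx":-0.002,"ty":0,"tz":-0.152,"turn":0,"hand":0.7}
    - {"tx":-0.002,"ty":0,"tz":-0.152,"turn":0,"hand":0.7}
  grip_force: 20

```text
time_s: 23.3
tcp_pos: [0.381, 0.2692, 0.0098]
eef_rot: [-179.9, 0.1, -90.0]
contact_force: [-1.5, -0.8, 7.1]
gripper_width: 0.0357
gripper_force: 20.0
```

>>> drive_tool:
  commands:
    - {"tx":0,"ty":0,"tz":0.05,"turn":0,"hand":0.7}
    - {"tx":0,"ty":0,"tz":0.12,"turn":0,"hand":0.7}
    - {"tx":0,"ty":0,"tz":0.2,"turn":0,"hand":0.7}
    - {"tx":0,"ty":0,"tz":0.28,"turn":0,"hand":0.7}
    - {"tx":0.05,"ty":0.01,"tz":0.32,"turn":0,"hand":0.7}
    - {"tx":0.12,"ty":0.025,"tz":0.32,"turn":0,"hand":0.7}
    - {"tx":0.2,"ty":0.042,"tz":0.32,"turn":0,"hand":0.7}
    - {"tx":0.27,"ty":0.057,"tz":0.32,"turn":0,"hand":0.7}
    - {"tx":0.34,"ty":0.072,"tz":0.32,"turn":0,"hand":0.7}
    - {"tx":0.382,"ty":0.081,"tz":0.32,"turn":0,"hand":0.7}
  grip_force: 30

```text
time_s: 24.3
tcp_pos: [0.6122, 0.3172, 0.2]
eef_rot: [180.0, -0.0, -90.1]
contact_force: [-0.9, 0.6, -0.2]
gripper_width: 0.0352
gripper_force: 30.0
```

Run:
```python
from fit import *
for i in range(4): cap('top')
s=r.get_state(); tp=s['tcp_pos']; print(tp,s['gripper_width'])
ims=[];k=8
for n in ['top','side']:
    c=cap(n); x,y=proj(c,[[.61,.318,.175]])[0].astype(int)
    for e in r.trace('whistle_mid',n)[:1]: print(n,e['score'],fit(c,'whistle_mid',e['pixels'],tp[2]-.009)[::2])
    f=cv2.resize(c['frame'][y-30:y+30,x-25:x+25,::-1],None,fx=k,fy=k,interpolation=cv2.INTER_CUBIC)
    H=[hull(c,M['whistle_mid'],*tp[:2],tp[2]-.009)]+[proj(c,np.c_[.61+.004*np.cos(a),.318+.004*np.sin(a),0*a+z]) for z in (.13,.148)]
    for h in H: cv2.polylines(f,[((h-[x-25,y-30]+.5)*k).astype(int)],True,(255,0,255),1)
    ims.append(f)
cv2.imwrite('pics/w1.png',np.hstack(ims))
```

```text
[0.60969484 0.31681092 0.19986376] 0.03559466809306235
top 0.43 (array([0.60827762, 0.29929907]), 0.06122409398941898)
side 0.73 (array([0.53385898, 0.17811064]), 1.2412931749256901)
```

View pics/w1.png

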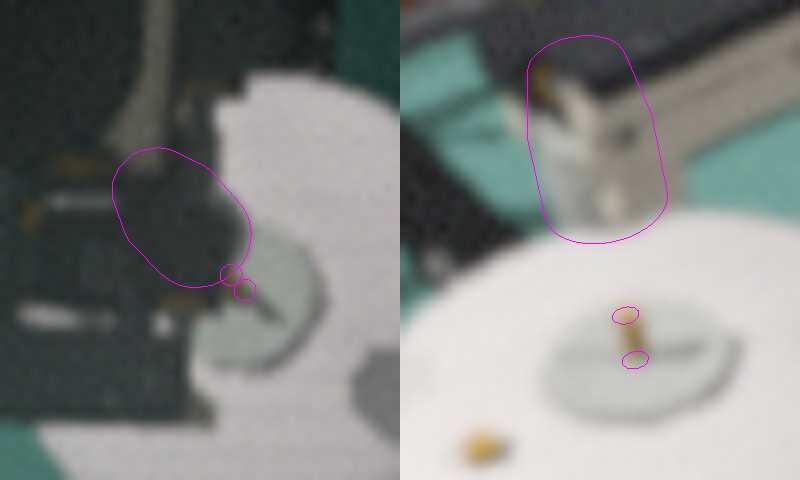

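The pipe and the whistle both line up with the predicted outlines in the side view. Lowering.

>>> drive_tool:
  commands:
    - {"tx":0,"ty":0.002,"tz":-0.025,"turn":0,"hand":0.7}
    - {"tx":0,"ty":0.002,"tz":-0.05,"turn":0,"hand":0.7}
    - {"tx":0,"ty":0.002,"tz":-0.065,"turn":0,"hand":0.7}
    - {"tx":0,"ty":0.002,"tz":-0.075,"turn":0,"hand":0.7}
    - {"tx":0,"ty":0.002,"tz":-0.082,"turn":0,"hand":0.7}
    - {"tx":0,"ty":0.002,"tz":-0.086,"turn":0,"hand":0.7}
    - {"tx":0,"ty":0.002,"tz":-0.089,"turn":0,"hand":0.7}
    - {"tx":0,"ty":0.002,"tz":-0.089,"turn":0,"hand":0.7}

```text
time_s: 25.5
tcp_pos: [0.6099, 0.3184, 0.1474]
eef_rot: [-180.0, 0.0, -90.1]
contact_force: [0.2, 0.6, -0.7]
gripper_width: 0.0352
gripper_force: 30.0
```

Run:
```python
from fit import *
s=r.get_state(); tp=s['tcp_pos']; print(tp,s['contact_force'])
```

```text
[0.60988174 0.31844908 0.14740885] [ 0.1994091   0.64525887 -0.74549863]
```

>>> drive_tool:
  commands:
    - {"tx":0,"ty":0,"tz":-0.003,"turn":0,"hand":0.7}
    - {"tx":0,"ty":0,"tz":-0.006,"turn":0,"hand":0.7}
    - {"tx":0,"ty":0,"tz":-0.008,"turn":0,"hand":0.7}
    - {"tx":0,"ty":0,"tz":-0.01,"turn":0,"hand":0.7}
    - {"tx":0,"ty":0,"tz":-0.011,"turn":0,"hand":0.7}
    - {"tx":0,"ty":0,"tz":-0.011,"turn":0,"hand":0.7}

```text
time_s: 26.1
tcp_pos: [0.6098, 0.3184, 0.1406]
eef_rot: [180.0, -0.0, -90.1]
contact_force: [-0.7, 0.3, -1.3]
gripper_width: 0.0353
gripper_force: 30.0
```

>>> drive_tool:
  commands:
    - {"tx":0,"ty":0,"tz":-0.001,"turn":0,"hand":0.7}
    - {"tx":0,"ty":0,"tz":-0.002,"turn":0,"hand":0.7}
    - {"tx":0,"ty":0,"tz":-0.002,"turn":0,"hand":0.7}

```text
time_s: 26.4
tcp_pos: [0.6099, 0.3184, 0.14]
eef_rot: [-180.0, 0.0, -90.1]
contact_force: [-1.7, -0.3, 2.7]
gripper_width: 0.0358
gripper_force: 30.0
```

Contact comes at the expected seat height of 0.140. Release, rise and back away.

>>> drive_tool:
  commands:
    - {"tx":0,"ty":0,"tz":-0.0005,"turn":0,"hand":0.7}
    - {"tx":0,"ty":0,"tz":-0.0005,"turn":0,"hand":0.55}
    - {"tx":0,"ty":0,"tz":-0.0005,"turn":0,"hand":0.4}
    - {"tx":0,"ty":0,"tz":-0.0005,"turn":0,"hand":0.3}
    - {"tx":0,"ty":0,"tz":-0.0005,"turn":0,"hand":0.3}
    - {"tx":0,"ty":0,"tz":0.03,"turn":0,"hand":0.3}
    - {"tx":0,"ty":0,"tz":0.1,"turn":0,"hand":0.3}
    - {"tx":0,"ty":0,"tz":0.17,"turn":0,"hand":0.3}
    - {"tx":-0.08,"ty":-0.05,"tz":0.2,"turn":0,"hand":0.3}
    - {"tx":-0.15,"ty":-0.1,"tz":0.2,"turn":0,"hand":0.3}

```text
time_s: 27.4
tcp_pos: [0.5291, 0.2651, 0.2608]
eef_rot: [-179.8, 0.1, -90.1]
contact_force: [-0.4, 0.5, 0.5]
gripper_width: 0.0611
gripper_force: 0.0
```

>>> drive_tool:
  commands:
    - {"tx":-0.06,"ty":-0.07,"tz":0,"turn":0,"hand":0.3}
    - {"tx":-0.12,"ty":-0.14,"tz":0,"turn":0,"hand":0.3}
    - {"tx":-0.16,"ty":-0.2,"tz":0,"turn":0,"hand":0.3}
    - {"tx":-0.16,"ty":-0.25,"tz":0,"turn":0,"hand":0.3}

```text
time_s: 27.8
tcp_pos: [0.4296, 0.1126, 0.2596]
eef_rot: [-180.0, 0.1, -90.0]
contact_force: [0.5, 0.9, 0.3]
gripper_width: 0.0611
gripper_force: 0.0
```

Run:
```python
from fit import *
print(r.get_state()['tcp_pos'])
ims=[]
for n,b in [('top',(95,90,375,260)),('side',(60,140,330,304))]:
    c=cap(n); f=cv2.resize(c['frame'][...,::-1],None,fx=2.8,fy=2.8,interpolation=cv2.INTER_CUBIC)
    for l,dz,p in [('orange_lid_knob',.058,(.6553,-.1084)),('steel_lid_knob',.064,(.590,-.316)),('jar_lid_knob',.097,(.655,.103)),('whistle_mid',.13,(.61,.318)),('bowl_rim',0,0),('pot_rim',0,0),('jar_mouth',0,0),('tumbler_mid',0,0),('spice_jar_mid',0,0)]:
        for e in r.trace(l,n)[:1]: print(n,l,round(e['score'],2),[v if isinstance(v,float) else v.round(4) for v in fit(c,l,e['pixels'],dz)[::2]])
    b=[int(v*2.8) for v in b]; ims.append(f[b[1]:b[3],b[0]:b[2]])
w=min(i.shape[1] for i in ims); im=np.vstack([i[:300+170,:w] for i in ims]); s=600/im.shape[0]
cv2.imwrite('pics/end.png',cv2.resize(im,None,fx=min(s,800/w),fy=min(s,800/w)))
```

```text
[0.42963345 0.11255039 0.25960177]
top orange_lid_knob 0.77 [array([ 0.6562, -0.1064]), 0.9682654751458696]
top steel_lid_knob 0.7 [array([ 0.5886, -0.3145]), 0.9463159236559696]
top jar_lid_knob 0.93 [array([0.6538, 0.1053]), 0.9214891332309608]
top pot_rim 0.56 [array([ 0.555 , -0.2776]), 0.10089554315929605]
top jar_mouth 0.82 [array([0.6396, 0.0946]), 0.6075794820509216]
top tumbler_mid 0.6 [array([0.5328, 0.0074]), 0.8142902241280586]
top spice_jar_mid 0.75 [array([ 0.5001, -0.1989]), 0.8370670204475054]
side orange_lid_knob 0.49 [array([ 0.6587, -0.0675]), 0.13779760366644667]
side steel_lid_knob 0.77 [array([ 0.5904, -0.3172]), 0.8923393996896227]
side jar_lid_knob 0.8 [array([0.6561, 0.0986]), 0.8144279369151959]
side whistle_mid 0.85 [array([0.6088, 0.3167]), 0.7336606235498441]
side bowl_rim 0.64 [array([ 0.6164, -0.074 ]), 0.28960406196723065]
side pot_rim 0.76 [array([ 0.5692, -0.2916]), 0.5152332205370783]
side jar_mouth 0.62 [array([0.636 , 0.1124]), 0.7056935744381256]
side tumbler_mid 0.58 [array([0.5344, 0.0047]), 0.8318199125356588]
side spice_jar_mid 0.88 [array([ 0.5011, -0.2016]), 0.6791640544602995]
```

View pics/end.png

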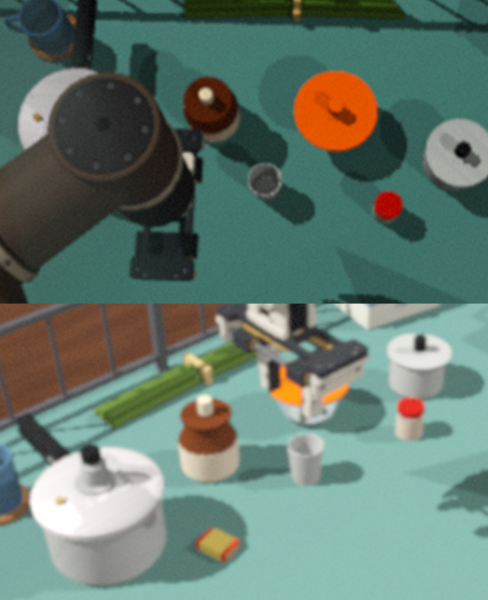

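All three lids sit level on their vessels and the whistle stands upright on the cooker. In each camera, every lid fit that isn't blocked by the arm is within about 3 mm of its vessel. Handing in.

```bash
python3 -c "
from plant import r
print(r.close_job())"
```

```text
the job is handed in; nothing more can be done
None
```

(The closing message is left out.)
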